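Draw the spring gauge's pointer rod to its length mark and hold it

ROBOT

A 6-joint arm with a two-finger parallel gripper is mounted at the origin on the work surface; the furniture and walls round the work are solid. World frame = base frame: x ahead of the robot, y to its left, z up, the work surface at z = 0. Lengths are in mm, angles in rad, forces in N, time in s.
With the tool pointing down it reaches from about 350 to 725 mm from the base axis. Payload 4.3 kg.
Tool frame: the origin (TCP) lies midway between the tips of the shut fingers; the grasp point (between the pads) lies ctrl.hold_point_z behind it (ctrl.hold_point_z is the distance from the TCP to the grasp point, in mm); y points along the fingers, z is the direction in which the jaws open and shut, and the axes are right-handed (so a half turn about y gives the same grasp; the last joint's range is limited). The gripper opens to 85 mm and grips with 20 to 120 N. Pads are 22 mm wide; open, the fingers measure 114 mm over their backs; the gripper's body (76 mm by 85 mm) begins 54 mm behind the grasp point. The pads swing forward as they close: fully open they stand 13 mm farther back than shut.
Start: joints at [-1.412, 0.377, 0.081, 1.274, 0, 1.46], TCP at [152.715, -554.387, 231.329] pointing down, gripper open.
Joint ranges: [-2.72, 2.72], [-0.84, 1.66], [-1.02, 1.22], [-1.77, 2.12], [-1.37, 1.28], [-3.14, 3.14]. Speed limits (rad/s): [2.57, 2.57, 3.14, 3.14, 3.14, 3.14].

INTERFACE

Orientations are given as a 3x3 rotation matrix whose columns are the frame's x, y, z axes.
In Python, from rig import ctrl gives the robot as it stands. Calls block until the motion is done:
- ctrl.move_ptp(position, orientation): joint-space move of the TCP to a pose.
- ctrl.move_linear(position, rot=None, speed=150, stop_force=None): straight line of the TCP; rot=None keeps the orientation; speed is the mean speed in mm/s. With stop_force (N) it stops when the force on the tool has changed by that much, and returns True; else False.
- ctrl.move_j(angles): joint-space move.
- ctrl.let_go() and ctrl.gripper_close(grasp_force=None): open the fingers fully, or close them until they stop; grasp_force is the grip in N (None keeps the last).
- ctrl.wait(seconds).
- ctrl.ik(position, orientation): joint angles nearest the present ones, or None.
- ctrl.read_state(): the state.
- ctrl.camera(name): name is "scene" or "top"; returns a dict with "frame" (384x512x3 uint8, blue, green, red), "fovy" (degrees; the focal length in pixels is half the picture's height over the tangent of half this angle, whatever the lens; pixels are square), "cx", "cy" (the principal point, pixels), "k1" (the pictures are not rectified: a ray, as slopes to the right and down, at radius r is drawn at 1 + k1 r^2 times it, then the intrinsics apply), "world_from_camera" (4x4, takes a point from camera to world coordinates). Camera axes: x right, y down, z forward; pixel columns grow to the right and rows downward; lengths in mm; the calibration is good to about 2 mm. A picture is of the moment at which its call begins. There is no depth.
A pose or a line that the arm cannot do raises ctrl.IKError and nothing moves.
- ctrl.finish_job(): hands the job in, once; it reports no verdict.
Trained networks look in a picture, given as the dict that the camera call returned (one of the last four; its "shot" number tells which), for a name from the list of things; names that differ only in an ending like _2 or _b are one class to them, and where a whole thing is asked for, a point or a joint stands for the part that bears it (a point fixed in the world has none). Each returns a list of dicts, best first, with "score" (0 to 1); they miss things now and then, are a little off and sometimes report something else, mostly with a low value. They report only what shows in the picture. A call takes as long as a camera call.
- ctrl.outline_of(picture, name): "mask" (384x512 bool, what is visible of it) and "box" ([left, top, width, height] in pixels, round what is visible of it).
- ctrl.landmark_of(picture, name): "pixel" ([column, row] in pixels: a listed point, or the origin of a listed thing).
The state is a dict: "time_s": time; "joint_pos": joint angles; "dq": joint speeds; "joint_torque": joint torques, N m; "ee_pos": TCP position; "tool_rot": TCP orientation; "contact_force": force on the tool from outside, world axes, zero at the start; "wrist_torque": the same for the moment, N m; "width": finger opening in mm.
Only numpy, scipy, OpenCV 4.12 (cv2) and the standard library are available. Lean on these libraries where they do the work, as an engineer would, in place of code of your own. Each camera call takes 0.05 s, during which the arm holds its last target.

TASK

On the spring gauge, gently take the blue grip of the telescoping rod in the gripper (thin plastic: squeeze it with no more than about 40 N) and draw the rod straight out against its inner spring until the orange pointer stands between the two red tabs of the length mark, never pulling it well past the mark. Hold it still there for a few seconds, and finish while still holding it: do not let go. Leave the beakers, vial and bottle around it where they are.

Things in the scene. Friction and masses are not known exactly. Their poses are not given: they have to be found in the camera images.
- gauge: spring gauge, fixed to the worktop: grey foot plate 265 x 76, 12 thick, reaching from 110 on the pull side (-x) to 155 behind the origin (+x). Two pillars carry an aluminium guide channel, open at the top, 28 wide, from 30 to 152 along +x, its highest part (dark collar bands) 103 above the worktop. Origin: on the worktop, straight below the blue grip's centre when the rod is home. Its x axis is the rod's axis; the rod is drawn out towards -x. z is up.
- grip (a point): centre of the blue grip on the front end of the rod, 88 above the worktop: an upright block 44 long along the rod (gauge x), 16 wide across it (gauge y, the width to grasp), 32 high. Its outer end carries a flange 6 thick, 26 wide, 36 high, whose inner face is 22 from this point; behind it the steel rod, 10 thick, enters the channel, whose end is 30 from this point when home. Free space of 60 lies beneath. Axes as the gauge's.
- pointer (a point): middle of the upper part of the orange pointer blade (3 thick along the rod, 10 wide) that stands up out of the channel on the rod, 108 above the worktop, tip at 117; always 132 along gauge +x from the grip's centre and moving with it. Axes as the gauge's.
- rod (a joint): how far the rod is drawn out, m: 0 home, stop at 0.085. An inner spring pulls it home: 2.4 N at 0, rising by 0.8 N for every 10 mm (about 5 to 7.5 N at the mark); it slides without friction and springs back if let go.
- mark: red length mark clamped on the channel: two red tabs, one on each side, 10 long along the rod, tops at 119 above the worktop; the pointer passes between them. Origin midway between the tabs, at the height of the pointer point (108); axes as the gauge's. Stands somewhere 32 to 62 mm towards -x from the pointer's home place, and is fixed. Pulling the pointer more than 15 past the middle of the mark overstretches the spring.
- beaker_01: clear beaker with a pale filling, 61x64x72, origin under its middle; bystander
- beaker_02: another such beaker, 61x64x72; bystander
- beaker_03: a third such beaker, 61x64x72; bystander
- bottle_amber: amber bottle with black cap, 55 wide, 115 tall, origin under its middle; bystander
- vial_1: small vial with black cap, 23 wide, 59 tall, origin under its middle; bystander

How it is judged:
By the outcome, as a careful person would: the job done as asked, in the order asked, and still so for the second after the job is handed in, while the arm keeps its last pose, push and grip.
It also fails if it takes over 35 s, if anything falls off the work surface, if the arm or the gripper's body presses on something with over 40 N, if the wrist force passes 120 N, or if a joint passes its speed limit or range.

## Working session

There is one attempt and no reset: what is moved stays moved. The work goes in short steps, each a Python script; the robot and the scene stay as the last script left them, time stands still between calls to the robot, and variables do not carry over. Pictures are saved under pics/ and viewed, and the job is handed in when it is done.

```bash
ls; mkdir -p pics; cat > h.py <<'E'
import numpy as np, cv2
from rig import ctrl
def ray(p,px):
    f=p["frame"].shape[0]/2/np.tan(np.radians(p["fovy"])/2)
    d=np.array([(px[0]-p["cx"])/f,(px[1]-p["cy"])/f]); u=d.copy()
    for _ in range(30): u=d/(1+p["k1"]*(u@u))
    T=np.array(p["world_from_camera"]); r=T[:3,:3]@np.array([u[0],u[1],1]); return T[:3,3],r/np.linalg.norm(r)
def tri(rs):
    A=np.zeros((3,3));b=np.zeros(3)
    for o,d in rs:
        P=np.eye(3)-np.outer(d,d);A+=P;b+=P@o
    x=np.linalg.solve(A,b); return x,[float(np.linalg.norm((np.eye(3)-np.outer(d,d))@(x-o))) for o,d in rs]
def proj(p,X):
    T=np.array(p["world_from_camera"]);c=T[:3,:3].T@(np.array(X)-T[:3,3]);u=c[:2]/c[2];u=u*(1+p["k1"]*(u@u))
    f=p["frame"].shape[0]/2/np.tan(np.radians(p["fovy"])/2); return u*f+[p["cx"],p["cy"]]
def onz(r,z): o,d=r; return o+d*(z-o[2])/d[2]
E
python3 - <<'E'
from h import *
s=ctrl.camera("scene");t=ctrl.camera("top")
print(ctrl.hold_point_z, ctrl.read_state()["time_s"])
for n,p in(("s",s),("t",t)):
    cv2.imwrite(f"pics/{n}0.png",p["frame"]); print(n,p["fovy"],p["k1"],np.round(p["world_from_camera"],2).tolist())
for k in("gauge","grip","pointer","mark"):
    L=[ctrl.landmark_of(p,k) for p in(s,t)]
    for l in L: print(k,[(np.round(q["pixel"],1).tolist(),round(q["score"],2)) for q in l[:3]])
    if L[0] and L[1]: print(tri([ray(s,L[0][0]["pixel"]),ray(t,L[1][0]["pixel"])]))
print(ctrl.read_state()["time_s"])
for k in("beaker_01","bottle_amber","vial_1"):
    for n,p in(("s",s),("t",t)):
        for q in ctrl.landmark_of(p,k)[:4]: print(k,n,np.round(q["pixel"]),round(q["score"],2),np.round(onz(ray(p,q["pixel"]),0)))
E
```

```text
pics
18.700000000000003 0.1
s 46.12383618916179 -0.13141672695522377 [[-0.49, -0.48, 0.73, -465.42], [-0.87, 0.26, -0.41, 518.1], [0.01, -0.84, -0.55, 785.88], [0.0, 0.0, 0.0, 1.0]]
t 46.99376844436047 -0.051455778553352836 [[0.01, -0.99, 0.11, 280.59], [-1.0, -0.01, 0.01, -15.92], [-0.0, -0.11, -0.99, 1517.63], [0.0, 0.0, 0.0, 1.0]]
gauge [([238.7, 222.3], 0.93), ([239.7, 169.3], 0.4)]
gauge [([251.0, 176.6], 0.89), ([251.8, 176.7], 0.21)]
(array([507.51533595,  28.60893528,  -5.43736056]), [5.218853519994976, 5.218853519995027])
grip [([241.3, 198.7], 0.52)]
grip [([249.6, 177.2], 0.72), ([164.4, 206.9], 0.68)]
(array([490.78140334,  29.20676072,  88.35797526]), [3.498816793609139, 3.4988167936092194])
pointer [([241.5, 170.9], 0.66)]
pointer [([270.3, 137.8], 0.74)]
(array([620.71911685, -37.69917457,  96.36982583]), [2.5912269571447917, 2.5912269571447317])
mark [([244.2, 178.1], 0.47)]
mark [([355.9, 205.6], 0.71), ([248.3, 176.0], 0.58), ([259.6, 154.7], 0.35)]
(array([ 452.99736521, -143.58913645,  166.89973937]), [168.64092668065993, 168.64092668065987])
0.5
beaker_01 s [357. 202.] 0.68 [ 422. -345.    0.]
beaker_01 t [325. 229.] 0.85 [ 325. -234.    0.]
beaker_01 t [355. 204.] 0.58 [ 413. -337.    0.]
beaker_01 t [362. 248.] 0.5 [ 264. -359.    0.]
beaker_01 t [260. 156.] 0.4 [578.  -7.   0.]
bottle_amber s [152. 280.] 0.7 [386. 343.  -0.]
bottle_amber t [163. 209.] 0.6 [388. 327.   0.]
bottle_amber t [358. 247.] 0.16 [ 265. -347.    0.]
vial_1 s [185. 280.] 0.53 [349. 266.   0.]
vial_1 t [180. 225.] 0.48 [334. 267.   0.]
vial_1 t [328. 227.] 0.35 [ 333. -242.    0.]
```

```bash
python3 - <<'E'
import cv2,numpy as np
s=cv2.imread("pics/s0.png");t=cv2.imread("pics/t0.png")
cv2.imwrite("pics/s0z.png",cv2.resize(s[140:260,170:300],None,fx=5,fy=5,interpolation=cv2.INTER_CUBIC))
cv2.imwrite("pics/t0z.png",cv2.resize(t[110:200,220:310],None,fx=6,fy=6,interpolation=cv2.INTER_CUBIC))
E
```

```text
(no output)
```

View pics/s0.png

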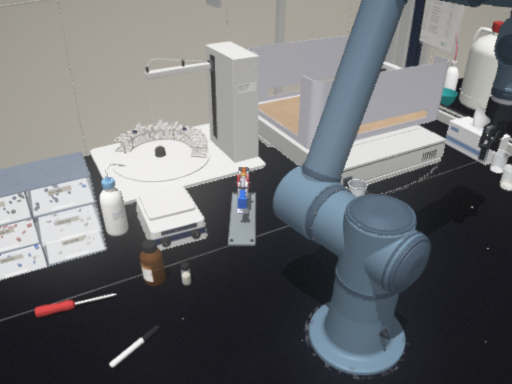

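View pics/t0.png

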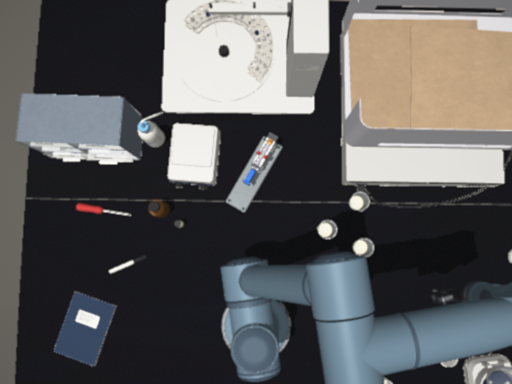

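```bash
sleep 1
```

```text
(no output)
```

View pics/s0z.png

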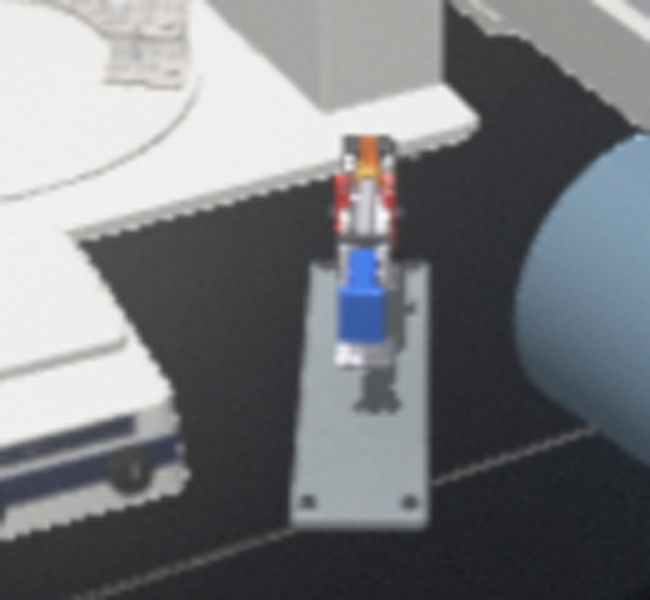

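View pics/t0z.png

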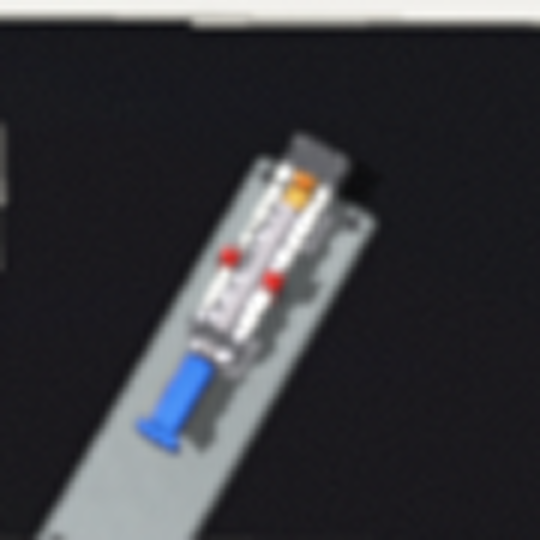

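The scene view shows the blue grip at about (242,199), the red tabs at (238,182) and (248,182), and the orange pointer at (243,171). The top view shows the grip at (249.7,177), the tabs at (258,153) and (265.5,157), and the pointer at (270,141). The network's 'mark' result is a beaker, so I'll use colour blobs for the mark instead.

```bash
cat >> h.py <<'E'
def blobs(p,name,roi):
    x0,y0,x1,y1=roi; im=p["frame"][y0:y1,x0:x1]; hsv=cv2.cvtColor(im,cv2.COLOR_BGR2HSV).astype(int);H,S,V=hsv[...,0],hsv[...,1],hsv[...,2]
    m={"blue":(H>100)&(H<125)&(S>130)&(V>90),"red":((H<5)|(H>170))&(S>130)&(V>90),"orange":(H>=8)&(H<25)&(S>130)&(V>120)}[name]
    n,l,st,c=cv2.connectedComponentsWithStats(m.astype(np.uint8),connectivity=8)
    out=[]
    for i in range(1,n):
        if st[i,4]<2: continue
        yy,xx=np.nonzero(l==i); w=S[yy,xx].astype(float)
        out.append((int(st[i,4]),np.round([x0+(xx*w).sum()/w.sum(),y0+(yy*w).sum()/w.sum()],2).tolist(),[int(v) for v in (x0+st[i,0],y0+st[i,1],st[i,2],st[i,3])]))
    return sorted(out,reverse=True)[:4]
RS=(215,155,270,235);RT=(225,120,300,200)
E
python3 - <<'E'
from h import *
s=ctrl.camera("scene");t=ctrl.camera("top")
Z=dict(blue=104,red=119,orange=115)
for c in Z:
    for n,p,r in(("s",s,RS),("t",t,RT)):
        for b in blobs(p,c,r): print(c,n,b,np.round(onz(ray(p,b[1]),Z[c]),1))
# foot corners, in top zoom & scene
for q in ctrl.outline_of(t,"gauge")[:1]:
    c,_=cv2.findContours(q["mask"].astype(np.uint8),0,1)[0:2]; print(q["box"],q["score"]); print(cv2.minAreaRect(max(c,key=len)))
st=ctrl.read_state();print(np.round(st["tool_rot"],3).tolist(),st["width"],st["time_s"])
E
```

```text
blue s (128, [241.95, 199.45], [238, 190, 9, 18]) [467.3  43.  104. ]
blue t (85, [249.35, 176.57], [243, 169, 13, 16]) [488.7  26.6 104. ]
red s (8, [237.27, 178.03], [237, 175, 2, 6]) [555.   12.8 119. ]
red s (4, [247.51, 179.5], [247, 179, 2, 2]) [533.4  -9.6 119. ]
red t (6, [265.33, 156.63], [264, 156, 3, 3]) [551.9 -24.2 119. ]
red t (6, [257.96, 152.49], [257, 152, 3, 2]) [ 5.652e+02 -3.000e-01  1.190e+02]
orange s (19, [243.12, 170.52], [242, 168, 4, 6]) [592.8 -26.1 115. ]
orange t (15, [269.83, 140.9], [268, 139, 4, 5]) [604.6 -38.2 115. ]
[226.4, 134.7, 55.7, 78.3] 0.95
((255.13987731933594, 171.33160400390625), (22.890138626098633, 82.77880096435547), 30.256441116333008)
[[-0.964, 0.0, 0.266], [-0.266, -0.0, -0.964], [0.0, -1.0, 0.0]] 85.70310913967766 0.95
```

```bash
python3 - <<'E'
from h import *
from scipy.optimize import least_squares
s=ctrl.camera("scene");t=ctrl.camera("top")
# (cam, pixel, gauge coords, uses d?)  approx visible-centroid coords
ob={"s":[((241.95,199.45),(-9,0,95),0),((237.27,178.03),(131,17,112),1),((247.5,178.5),(131,-17,112),1),((243.1,170.5),(130.5,0,111),0)],
    "t":[((249.35,176.57),(-5,0,102),0),((265.33,156.63),(132,-14,118),1),((257.96,152.49),(132,14,118),1),((269.83,140.9),(131.5,0,115),0)]}
def pred(v,g,u):
    c,n=np.cos(v[2]),np.sin(v[2]); x=g[0]-(v[3] if u else 0); return [v[0]+c*x-n*g[1],v[1]+n*x+c*g[1],g[2]]
def res(v,cs): return np.concatenate([(proj({"s":s,"t":t}[k],pred(v,g,u))-q) for k in cs for q,g,u in ob[k]])
for cs in("s","t","st"):
    r=least_squares(res,[491,26,-.51,50],args=(cs,),x_scale=[10,10,.1,10]); print(cs,np.round(r.x,3),np.round(r.fun,1))
E
```

```text
s [486.686  33.243  -0.503  50.501] [-0.1  0.2 -0.5  0.2  0.8 -0.2 -0.2 -0.3]
t [491.694  25.178  -0.51   55.194] [-0.3  0.5  0.1  0.1 -0.1 -0.1  0.3 -0.5]
st [491.18   28.62   -0.509  53.95 ] [ 0.6 -1.   0.3 -0.3  1.6 -0.7  0.7 -1.3 -1.4  0.7 -0.8 -0.1 -1.  -0.2
 -0.8 -0.4]
```

```bash
cat >> h.py <<'E'
YAW=-0.508
GX=np.array([np.cos(YAW),np.sin(YAW),0]);GY=np.array([-np.sin(YAW),np.cos(YAW),0]);GZ=np.array([0,0,1.])
def rot(s): 
    y=-GZ; z=s*GY; return np.column_stack([np.cross(y,z),y,z])
E
python3 - <<'E'
from h import *
g=np.array([490,28.8,0.])
best=None
for sg in(1,-1):
    q=ctrl.ik(list(g+[0,0,200]),rot(sg)); q2=ctrl.ik(list(g-60*GX+[0,0,69]),rot(sg)); print(sg,None if q is None else np.round(q,2),None if q2 is None else np.round(q2,2))
    if q is not None and q2 is not None and (best is None or abs(q[5])<best[0]): best=(abs(q[5]),sg)
sg=best[1]; print("use",sg)
ctrl.move_ptp(list(g+[0,0,170]),rot(sg))
s=ctrl.camera("scene");t=ctrl.camera("top")
st=ctrl.read_state();print(st["time_s"],np.round(st["ee_pos"],1),np.round(st["contact_force"],1))
cv2.imwrite("pics/s1z.png",cv2.resize(s["frame"][100:260,150:330],None,fx=3.7,fy=3.7,interpolation=cv2.INTER_CUBIC))
cv2.imwrite("pics/t1z.png",cv2.resize(t["frame"][110:210,210:330],None,fx=5,fy=5,interpolation=cv2.INTER_CUBIC))
E
```

```text
1 [-0.07  0.22 -0.22  1.13  0.    0.44] [-0.01  0.24 -0.56  0.77  0.    0.5 ]
-1 [-0.07  0.22 -0.22  1.13  0.   -2.7 ] [-0.01  0.24 -0.56  0.77  0.   -2.65]
use 1
3.5583 [490.3  28.1 170.1] [-0.5  0.5 -0.3]
```

```bash
sleep 1
```

```text
(no output)
```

View pics/s1z.png

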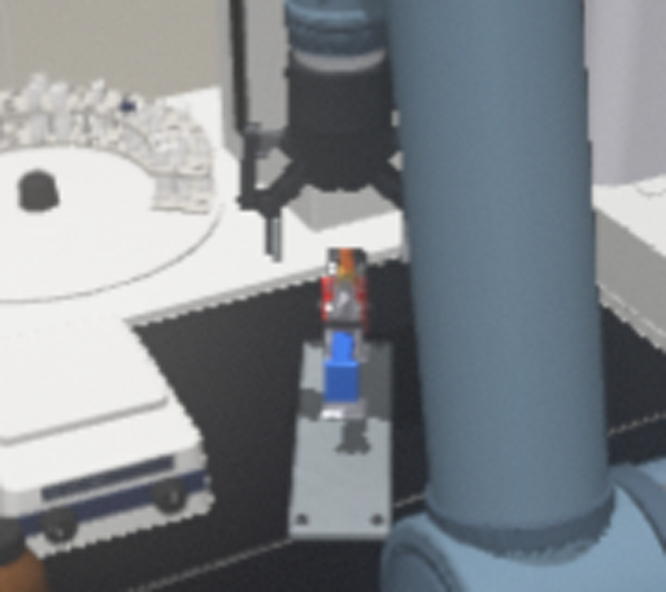

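View pics/t1z.png

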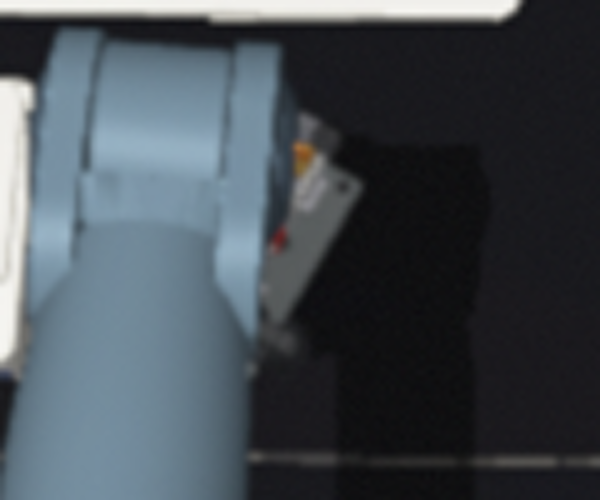

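The scene view shows the gripper straddling the rod line with the blue grip unobstructed. In the top view the arm hides the grip, but the pointer and the right tab are still visible. Next I'll descend and find the grip's centre by light touch on both sides.

```bash
python3 - <<'E'
from h import *
g=np.array([490,28.8,0.])+1*GX
def st(m):
    s=ctrl.read_state();e=np.array(s["ee_pos"])-g;f=np.array(s["contact_force"]);print(m,round(s["time_s"],2),"gxyz",np.round([e@GX,e@GY,e[2]],1),"F",np.round([f@GX,f@GY,f[2]],1),round(s["width"],1));return e@GY
st("start")
hit=ctrl.move_linear(list(g+[0,0,72]),speed=80,stop_force=6); st(("down",hit))
if not hit:
    h=ctrl.move_linear(list(g+38*GY+[0,0,72]),speed=30,stop_force=3); a=st(("+y",h))
    h2=ctrl.move_linear(list(g-45*GY+[0,0,72]),speed=40,stop_force=3); b=st(("-y",h2))
    print("centre",(a+b)/2)
E
```

```text
start 3.56 gxyz [ -0.4  -0.5 170.1] F [-0.7  0.2 -0.3] 85.5
('down', False) 4.93 gxyz [ 0.5  0.2 72.5] F [ 0.4  0.3 -0.5] 85.4
('+y', True) 6.01 gxyz [-0.5 34.6 71.4] F [-0.3 -0.1  0.1] 85.2
('-y', True) 7.55 gxyz [ -0.3 -34.7  71.7] F [0.1 2.3 1. ] 85.7
centre -0.05005921730914764
```

The two touches were 69.3 mm apart, and 85.4 − 16 = 69.4, so the centre is confirmed to within 0.1 mm. Now I'll grasp gently.

```bash
python3 - <<'E'
from h import *
g=np.array([490,28.8,0.])+1*GX
def st(m):
    s=ctrl.read_state();e=np.array(s["ee_pos"])-g;f=np.array(s["contact_force"]);print(m,round(s["time_s"],2),"gxyz",np.round([e@GX,e@GY,e[2]],1),"F",np.round([f@GX,f@GY,f[2]],1),round(s["width"],1))
ctrl.move_linear(list(g+[0,0,69.3]),speed=80);st("centre")
ctrl.gripper_close(28);st("closed")
ctrl.wait(.2);st("")
s=ctrl.camera("scene");t=ctrl.camera("top")
print(ctrl.read_state()["time_s"])
for c in("red","orange"):
    for n,p,r in(("s",s,RS),("t",t,RT)): print(c,n,blobs(p,c,r))
cv2.imwrite("pics/s2z.png",cv2.resize(s["frame"][120:240,180:310],None,fx=5,fy=5,interpolation=cv2.INTER_CUBIC))
cv2.imwrite("pics/t2z.png",cv2.resize(t["frame"][110:210,210:330],None,fx=5,fy=5,interpolation=cv2.INTER_CUBIC))
E
```

```text
centre 8.14 gxyz [-0.3  0.3 69.1] F [ 0.1 -0.4  0. ] 85.4
closed 8.78 gxyz [ 0.   0.  69.4] F [-0.6 -0.2  1.3] 15.6
 8.97 gxyz [ 0.1  0.  69.4] F [-1.4  0.4  1.3] 15.7
9.075
red s []
red t []
orange s []
orange t [(11, [270.25, 140.38], [269, 139, 4, 5])]
```

```bash
sleep 1
```

```text
(no output)
```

View pics/s2z.png

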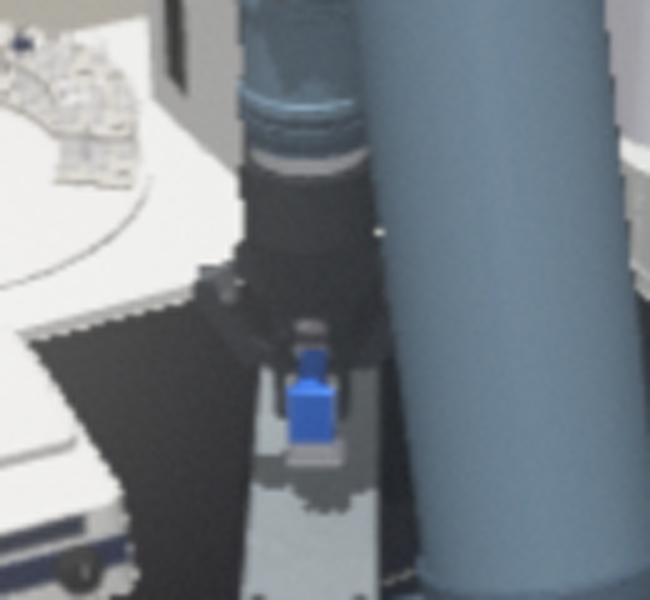

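View pics/t2z.png

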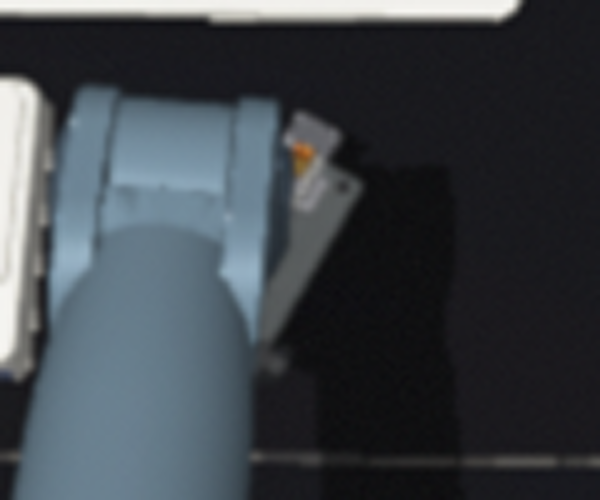

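The grasp is good: width 15.6 mm and the grip is centred. The wrist now hides the tabs in both views. I'll pull 44 mm, short of the mark, which clears the top view, and then look again.

```bash
cat > look.py <<'E'
from h import *
import sys
g=np.array([490,28.8,0.])+1*GX
def st(m):
    s=ctrl.read_state();e=np.array(s["ee_pos"])-g;f=np.array(s["contact_force"]);print(m,round(s["time_s"],2),"gxyz",np.round([e@GX,e@GY,e[2]],1),"F",np.round([f@GX,f@GY,f[2]],1),round(s["width"],1))
def look(tag):
    s=ctrl.camera("scene");t=ctrl.camera("top")
    for c in("red","orange"):
        for n,p,r in(("s",s,RS),("t",t,RT)): print(c,n,blobs(p,c,r))
    cv2.imwrite(f"pics/s{tag}.png",cv2.resize(s["frame"][120:240,180:310],None,fx=5,fy=5,interpolation=cv2.INTER_CUBIC))
    cv2.imwrite(f"pics/t{tag}.png",cv2.resize(t["frame"][120:180,240:300],None,fx=9,fy=9,interpolation=cv2.INTER_CUBIC))
    return s,t
E
python3 - <<'E'
from look import *
ctrl.move_linear(list(g-44*GX+[0,0,69.3]),speed=25);ctrl.wait(.2);st("pulled")
look("3")
E
```

```text
pulled 11.18 gxyz [-43.5  -0.   69.4] F [ 6.5 -1.3 -1.4] 15.4
red s []
red t [(8, [264.99, 156.5], [264, 155, 3, 4]), (2, [258.0, 152.53], [258, 152, 1, 2])]
orange s []
orange t [(14, [263.52, 152.8], [262, 151, 4, 5])]
```

```bash
sleep 1
```

```text
(no output)
```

View pics/s3.png

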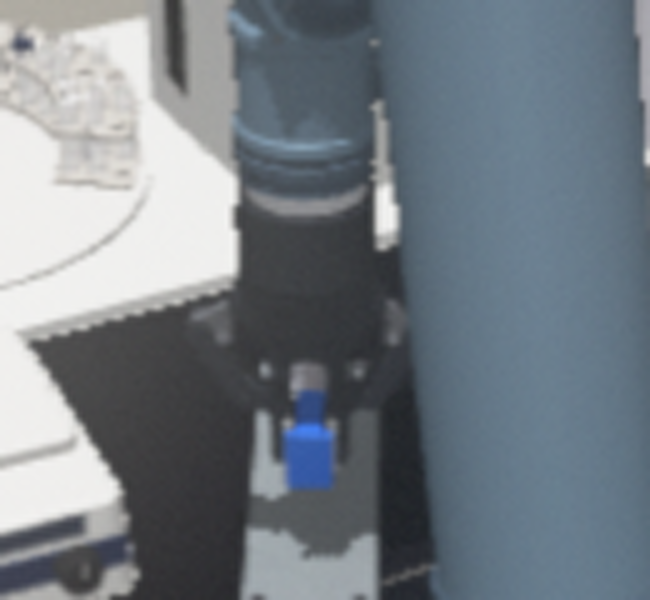

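View pics/t3.png

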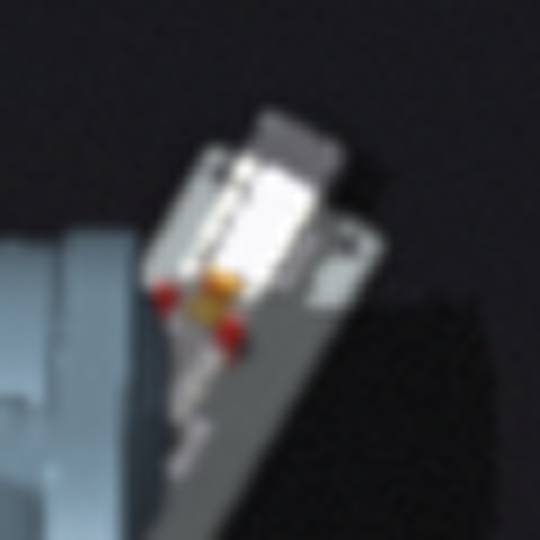

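The top view shows the pointer at about (263.5,152.8) and the tabs at (258,152.5) and (265.2,156.5). It is still about 8 mm short, and the spring force of 6.5 N is plausible. I'll draw it out to 52 mm.

```bash
python3 - <<'E'
from look import *
ctrl.move_linear(list(g-52.3*GX+[0,0,69.3]),speed=20);ctrl.wait(.3);st("pulled")
s,t=look("4")
for k in("pointer","mark"):
    print(k,[(np.round(q["pixel"],1).tolist(),round(q["score"],2)) for q in ctrl.landmark_of(t,k)[:4]])
E
```

```text
pulled 12.15 gxyz [-51.5  -0.   69.4] F [ 6.6 -1.8 -1.7] 15.7
red s []
red t [(6, [265.12, 156.82], [264, 156, 3, 3]), (6, [257.97, 152.51], [257, 152, 3, 2])]
orange s []
orange t [(15, [262.24, 154.37], [261, 152, 4, 6])]
pointer [([262.4, 152.5], 0.55)]
mark [([260.4, 154.6], 0.52)]
```

```bash
sleep 1
```

```text
(no output)
```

View pics/t4.png

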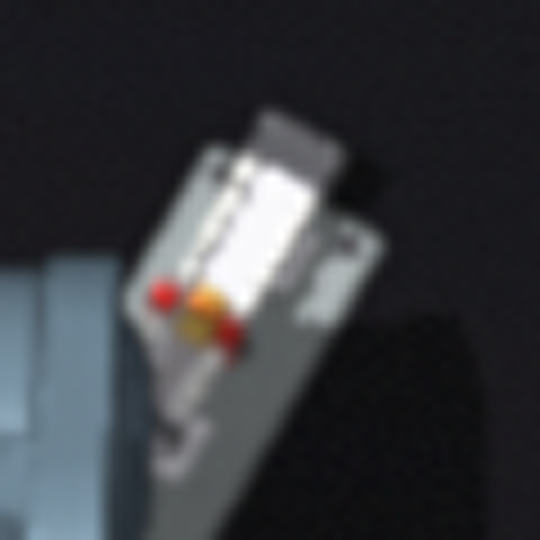

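View pics/s4.png

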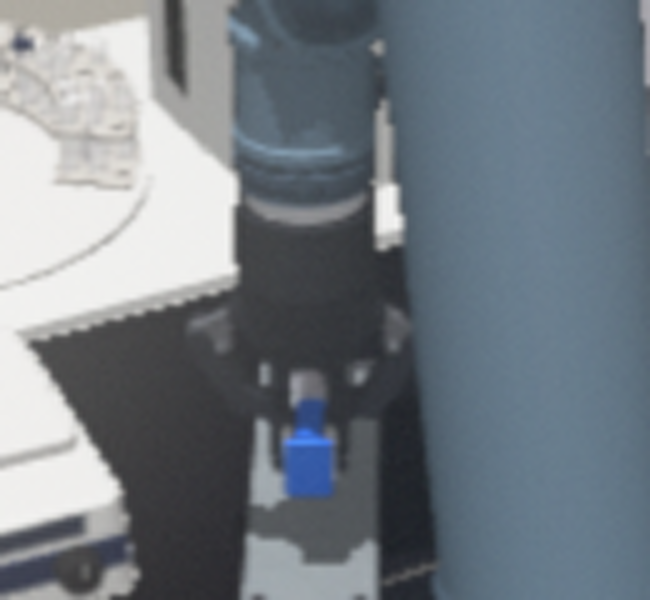

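```bash
python3 - <<'E'
from h import *
t=ctrl.camera("top"); cv2.imwrite("pics/t5raw.png",t["frame"])
a=cv2.imread("pics/t0.png")[134:164,250:280]; b=t["frame"][140:164,252:276]
cv2.imwrite("pics/nn.png",np.hstack([cv2.resize(a,(390,390),interpolation=0),cv2.resize(b,(390,390),interpolation=0)]))
for y in range(149,161): print(y,[tuple(int(v) for v in t["frame"][y,x]) for x in range(256,269)])
# predicted pixel of points for pull p and mark d using fitted t pose
E
```

```text
149 [(152, 152, 144), (174, 174, 166), (176, 175, 168), (186, 185, 179), (218, 221, 217), (217, 220, 219), (198, 196, 197), (238, 233, 233), (251, 248, 248), (252, 249, 250), (251, 249, 249), (251, 249, 249), (251, 250, 250)]
150 [(163, 163, 159), (167, 166, 177), (160, 160, 173), (170, 170, 178), (203, 206, 206), (190, 193, 193), (190, 194, 199), (240, 237, 239), (252, 248, 249), (252, 249, 249), (251, 249, 249), (250, 248, 248), (249, 249, 249)]
151 [(155, 155, 168), (131, 131, 201), (114, 116, 190), (131, 132, 182), (163, 165, 181), (152, 163, 177), (163, 192, 215), (212, 229, 239), (241, 241, 244), (251, 248, 248), (251, 249, 248), (247, 244, 245), (234, 234, 235)]
152 [(129, 127, 164), (83, 85, 212), (60, 63, 203), (79, 81, 177), (111, 118, 162), (107, 142, 195), (109, 176, 229), (131, 196, 233), (176, 210, 229), (235, 236, 239), (252, 249, 249), (249, 249, 249), (213, 214, 214)]
153 [(115, 114, 148), (64, 66, 167), (45, 47, 183), (64, 68, 154), (85, 104, 151), (77, 129, 211), (65, 143, 227), (67, 145, 211), (98, 158, 199), (174, 193, 209), (239, 239, 239), (237, 238, 238), (174
[... 787 characters left out ...]
, 49, 121), (27, 30, 122), (39, 40, 103), (65, 65, 79), (85, 84, 81)]
158 [(101, 98, 96), (129, 126, 125), (128, 124, 126), (114, 112, 115), (106, 109, 115), (94, 106, 117), (87, 107, 122), (91, 101, 125), (74, 77, 120), (45, 47, 107), (42, 41, 80), (61, 60, 66), (85, 83, 80)]
159 [(89, 84, 81), (123, 119, 119), (123, 119, 120), (116, 113, 115), (113, 110, 113), (114, 114, 117), (126, 128, 133), (136, 138, 144), (112, 113, 130), (68, 68, 101), (57, 56, 74), (69, 69, 68), (85, 84, 80)]
160 [(77, 71, 68), (109, 105, 105), (117, 113, 115), (114, 111, 114), (118, 114, 117), (129, 126, 128), (142, 141, 142), (145, 145, 146), (115, 115, 123), (80, 78, 98), (75, 75, 83), (84, 83, 81), (90, 90, 85)]
```

```bash
sleep 1
```

```text
(no output)
```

View pics/nn.png

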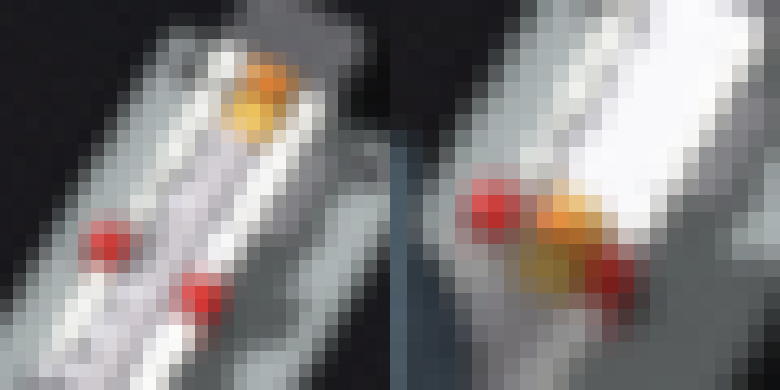

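At pixel level the blade is the upper bright-orange part, now at about (262.4,152.7), and the network agrees. The yellowish patch in front of it is a collar or reflection, and it biased my blob centroid. The tab midpoint is (261.6,154.6), so about 5–6 mm remains. I'll move 4.5 mm and re-check.

```bash
cat >> look.py <<'E'
def nn(tag):
    t=ctrl.camera("top"); cv2.imwrite(f"pics/raw{tag}.png",t["frame"])
    b=t["frame"][142:166,248:272]; cv2.imwrite(f"pics/nn{tag}.png",cv2.resize(b,(576,576),interpolation=0))
    for k in("pointer","mark"): print(k,[(np.round(q["pixel"],1).tolist(),round(q["score"],2)) for q in ctrl.landmark_of(t,k)[:2]])
    f=t["frame"].astype(float)[145:162,254:270]; w=np.where((f[...,2]-f[...,0]>110)&(f[...,1]-f[...,0]>50),f[...,2]-f[...,0],0)
    yy,xx=np.mgrid[145:162,254:270]; print("orange bright",(w>0).sum(),(w*xx).sum()/w.sum(),(w*yy).sum()/w.sum()); print(blobs(t,"red",RT))
E
python3 - <<'E'
from look import *
nn("a")
ctrl.move_linear(list(g-56.8*GX+[0,0,69.3]),speed=15);ctrl.wait(.3);st("pulled")
nn("b")
E
```

```text
pointer []
mark [([259.8, 153.8], 0.62), ([354.9, 204.6], 0.6)]
orange bright 6 262.1693448702101 153.16316440049442
[(6, [265.12, 156.82], [264, 156, 3, 3]), (6, [257.98, 152.51], [257, 152, 3, 2])]
pulled 13.3 gxyz [-55.9  -0.   69.4] F [ 6.6 -2.3 -2.7] 15.5
pointer [([264.3, 156.1], 0.41), ([360.2, 245.6], 0.24)]
mark [([257.2, 153.9], 0.53)]
orange bright 7 261.703743315508 154.17326203208557
[(7, [257.98, 152.69], [257, 152, 3, 3]), (6, [265.13, 156.83], [264, 156, 3, 3])]
```

```bash
sleep 1
```

```text
(no output)
```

View pics/nnb.png

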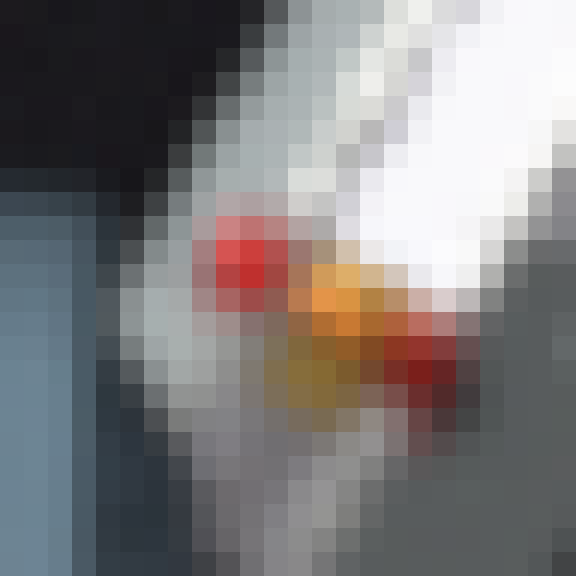

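The bright-orange blade at (261.75,154.1) now lies nearly on the line between the tabs, whose midpoint is (261.6,154.65). It is about 1–1.5 mm short of the middle. I'll make a small correction, then hold still.

```bash
python3 - <<'E'
from look import *
ctrl.move_linear(list(g-58.1*GX+[0,0,69.3]),speed=10);ctrl.wait(.3);st("pulled")
nn("c")
ctrl.wait(4);st("held"); nn("d")
E
```

```text
pulled 14.03 gxyz [-57.2  -0.   69.4] F [ 7.8 -2.5 -2.9] 15.7
pointer [([262.1, 153.4], 0.4)]
mark [([260.2, 155.9], 0.36)]
orange bright 5 261.803328290469 154.59152798789714
[(7, [257.98, 152.69], [257, 152, 3, 3]), (6, [265.12, 156.83], [264, 156, 3, 3])]
held 18.18 gxyz [-57.2  -0.   69.4] F [ 6.8 -2.7 -2.3] 15.5
pointer [([260.6, 155.6], 0.46)]
mark [([259.3, 154.1], 0.55)]
orange bright 5 261.8042168674699 154.59186746987953
[(7, [257.98, 152.69], [257, 152, 3, 3]), (6, [265.12, 156.84], [264, 156, 3, 3])]
```

```bash
sleep 1
```

```text
(no output)
```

View pics/nnd.png

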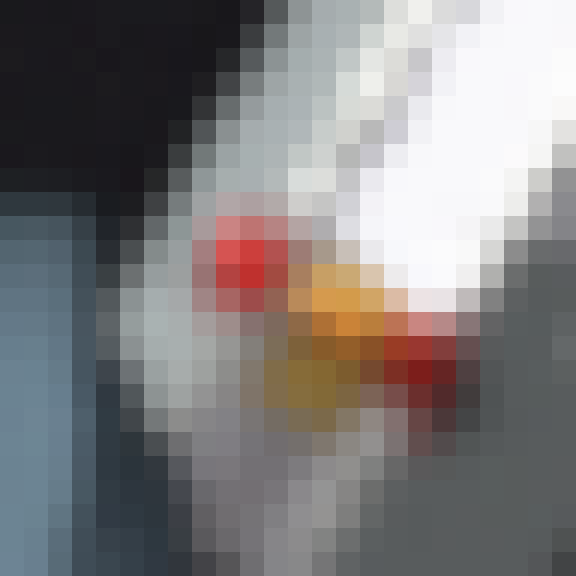

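Two independent measures of the mark distance agree: the bright-orange blade against the tabs gives about 57 mm, and the blue grip to the tabs with the 132 mm offset gives about 57–59 mm. The rod is at 57.2 mm and has been steady for 4 s, so I'll hand in.

```bash
python3 - <<'E'
from look import *
st("final"); ctrl.finish_job()
E
```

```text
final 18.33 gxyz [-57.2  -0.   69.4] F [ 5.9 -2.3 -1.2] 15.6
the job is handed in; nothing more can be done
```

I gripped the blue grip at 28 N, drew the rod straight out 57.2 mm and held it still for about 4 s. I then handed the job in at 18.3 s, still holding it.

**Grasp:** A light touch on each side of the grip put the gripper's centre within 0.1 mm across the rod. The fingers closed to 15.6 mm on the 16 mm grip, and the width stayed steady at 15.4–15.7 mm throughout.

**Pointer position:** In the last top picture the orange blade, at (261.8, 154.6), stood between the red tabs, whose midpoint was (261.6, 154.7). It was well under 1 mm from the middle along the rod. A separate estimate from the grip's position put the mark at about 57–59 mm of pull. Spring force at the end was 6–8 N, about as expected for that pull. The rod was never drawn out further than this position.

**Checks that disagreed:**
- **Early mark estimates:** My first estimates ran from 50 to 55 mm, because a yellowish patch in front of the blade shifted the colour measurement. The final position does not use them.
- **Trained networks:** They were unreliable for the pointer and the mark; once they reported a beaker as the mark.
- **Scene camera:** It was about 8 mm off the top camera on the gauge's position. The wrist also hid the pointer and tabs from it after the grasp, so the final check rests on the top view alone.

I saw no contact with the beakers, vial or bottle, but I did not measure their positions again at the end.

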